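Hang the lift-off door on the thread cabinet

TASK

Take the thread cabinet's lift-off door out of the slotted rack, hold it open and upright in front of the cabinet, and lower it so that both its sockets go over the two upright hinge pins together and sit fully home; feel for the pins, because their plates are screwed on through slots, and neither force the door nor let it drop. Then let go and swing the door gently shut. Leave the spare shelf board and the craft things on the table where they are.

Things in the scene. Friction and masses are not known exactly. Their poses are not given: they have to be found in the camera images.
- cabinet: Fixed thread cabinet of brown wood, 140 deep (x) x 250 wide (y) x 224 mm high, spools on two shelves. Origin: centre of its underside, z up. Its open front is a face frame in the plane x = -70 mm that looks along -x. On the face's -y side two steel plates, one above the other, carry the upright hinge pins (see hinge_low).
- hinge_low (a point): Nominal centre of the lower hinge shoulder: cabinet frame x = -83, y = -108, z = 58 mm, axes as the cabinet. A flat shoulder 16 mm across carries an upright pin, 8 mm across, 16 mm tall, square-ended. The plates were screwed on through slots: the two true pins stand on one vertical line, up to 5 mm either way along y from this point, exact in x and z. Screws tight: the pins do not give.
- hinge_up (a point): Nominal centre of the upper hinge shoulder, 100 mm above the lower one (cabinet frame z = 158 mm), with a like pin, off along y by the same unknown amount. Pin tips are at z = 74 and 174 mm. It bars the way from above to the lower pin: bring the sockets in from the front, just over the tips. Axes as the cabinet.
- bumper (a point): Tip of the upper of two rubber bumpers on the face's free side (cabinet frame x = -76, y = 112, z = 192 mm; the other at z = 48). They stop the shut door parallel to the face, its middle plane 13 mm before the face. Axes as the cabinet.
- door: Lift-off door, brown wood slab 12 thick (x) x 206 wide (y) x 180 mm high, 0.22 to 0.45 kg, upright in the rack. Origin: centre of its underside. Outer face (straps, knob) looks along -x, hinge edge is at y = -103 mm. Hung: underside 28, top edge 208 mm above the table. Shut, its yaw equals the cabinet's; opened, it is larger by the opening angle (0 to 3 rad; at 1.57 it stands straight out).
- socket_low (a point): Centre of the lower mouth of the door's lower socket, a steel tube beyond the hinge edge: door frame x = 0, y = -117, z = 30 mm, axes as the door. Tube 16 mm outside, 10 mm bore, 20 mm long, square-ended, open at both ends: 1 mm play round the pin. Fully home, its mouth rests on the shoulder. On the pins the door turns freely and may sag 0.02 rad in its play.
- socket_up (a point): Centre of the lower mouth of the like upper socket (door frame x = 0, y = -117, z = 130 mm). Axes as the door.
- door_knob (a point): Tip of the brass knob (20 mm diameter, stands 18 mm off the outer face) near the free edge: door frame x = -24, y = +85, z = 90 mm. Axes as the door.
- rack: Fixed slotted birch rack, 180 (x) x 170 (y) x 42 mm high, origin at the centre of its underside. Slots along y, 14 mm wide, floor 14 mm above the table, at x = -66, -22, 22, 66 mm. The door stands in the slot at -66 or 22 (top edge 194 mm above the table), the spare board in the other; clear rulers, at most 119 mm above the table, in the slots at -22 and 66 mm.
- shelf_board: Spare shelf board of pale birch, 12 x 200 x 108 mm high, plain, without sockets, standing in the rack; to stay there. Origin: centre of its underside.
- bobbin_tray: Lavender plastic bobbin tray, 130 x 85 x 18 mm, origin centre of underside. Bystander.
- hoop: Round birch embroidery hoop lying flat, 156 mm across, 12 mm high, brass screw at +x. Origin: centre of underside. Bystander.
- dispenser: Stainless push dispenser of sequins, 72 mm diameter, 111 mm high. Origin: centre of underside. Bystander.
- jar: Glass jar with aluminium screw lid, 80 mm diameter, 104 mm high. Origin: centre of underside. Bystander.
- magnifier: Chrome magnifier on a hinged stand: foot 110 mm across, lens ring 92 mm across held towards -x, about 185 mm high. Origin: centre of underside. Bystander.
- scissors: Scissors lying flat, about 170 mm long, 10 mm high. Origin near the pivot. Bystander.
- thread_spool: Wooden thread spool standing upright, 34 mm diameter, 48 mm high. Origin: centre of underside. Bystander.
Things that resemble listed ones, but are neither listed nor needed, are in the scene too. Of the things that look like the door, the largest one is meant.

How it is judged:
By the outcome, as a careful person would: the job done as asked, in the order asked, and still so for the second after the job is handed in, with the robot touching nothing.
It also fails if it takes over 72 s, if anything falls off the work surface, if the arm or the gripper's body presses on something with over 40 N, if the wrist force passes 120 N, or if a joint passes its speed limit or range.

ROBOT

A 6-joint arm with a two-finger parallel gripper is mounted at the origin on the work surface. World frame = base frame: x ahead of the robot, y to its left, z up, the work surface at z = 0. Lengths are in m, angles in rad, forces in N, time in s.
With the tool pointing down it reaches from about 0.25 to 0.775 m from the base axis. Payload 4 kg.
Tool frame: the origin (TCP) lies at the very end of the fingers, on their centre line; the grasp point (between the pads) lies 19 mm behind it; z points along the fingers, y is the line along which they close (so a half turn about z gives the same grasp; the last joint's range is limited). The gripper opens to 94 mm and grips with 3 to 60 N. Pads are 16 mm wide; open, the fingers measure 119 mm over their backs; the gripper's body (75 mm by 177 mm) begins 78 mm behind the grasp point.
Start: joints at [1.217, 0.087, 1.371, -0, 1.684, -0.103], TCP at [0.137, 0.533, 0.206] pointing down, gripper open.
Joint ranges: [-3.1, 3.1], [-0.76, 2.03], [0.27, 2.55], [-1.08, 4.22], [0.17, 2.65], [-2.57, 2.57]. Speed limits (rad/s): [2.79, 2.79, 3.14, 3.14, 3.14, 3.14].

INTERFACE

Orientations are given as [roll, pitch, yaw] about the fixed x, y, z axes, in that order (R = Rz(yaw) Ry(pitch) Rx(roll)).
In Python, from bench import robot gives the robot as it stands. The module is installed in compiled form; this text tells all that it offers.
- The arm moves only by the tool move_arm, never from a script. Its argument "deltas" is one flat list of numbers, 7 for each row, row after row: the turn, a rotation vector about the tool's x, y, z in rad, then the shift along the tool's x, y, z in cm, then the closure, from -1 (fully open) to 1 (shut). A call has 1 to 8 rows; each row is the pose to reach, as a shift and turn from the pose commanded when the call began, along the tool's axes at that moment; what a row does not reach only later rows make up. A row lasts 1/10 s, in which the tool goes at most 50 mm and 8.59 degrees, less where a joint would pass 70% of its speed; a pose out of reach is approached as far as the arm can. A call with a gripper value outside its range is refused whole. The fingers move at their own pace and stop on an object; the grip force is fixed at half the most. Time passes only in rows, so rows that repeat a pose let the fingers close. It gives the time, the measured TCP pose, the force, the opening and the grip force at its end, in the units of the state.
- robot.get_obs(): the state, without advancing time (a new reading comes with each control period).
- robot.snapshot(name): name is "side" or "top"; returns a dict with "image" (420x560x3 uint8, red, green, blue), "depth" (420x560 float32, m along the optical axis (not along the pixel's ray), 0 where there is no reading), "fov_y" (degrees; the focal length in pixels is half the picture's height over the tangent of half this angle, whatever the lens; pixels are square), "cx", "cy" (the principal point, pixels), "D" ([k1, k2, p1, p2, k3] as OpenCV has them; the pictures are not rectified), "origin" and "orientation" of the camera in the world. Camera axes: x right, y up, looking along -z (the intrinsics and any distortion apply to the point x, -y, -z); pixel columns grow to the right and rows downward; lengths in m; the calibration is good to about 2 mm. A picture is of the moment at which its call begins.
- robot.close_job(): hands the job in; it is judged then, once.
The state is a dict: "time": time; "joint_positions": joint angles; "qvel": joint speeds; "joint_torque": joint torques, N m; "tool_pos": TCP position; "ee_rot": TCP orientation; "wrist_force": force on the tool from outside, world axes, zero at the start; "wrist_torque": the same for the moment, N m; "width": finger opening in m; "finger_force": force on a finger pad.
Only numpy, scipy, OpenCV 4.12 (cv2) and the standard library are available. Lean on these libraries where they do the work, as an engineer would, in place of code of your own. Each camera call takes 0.05 s, during which the arm holds its last target. There are 200 camera calls.

## Working session

There is one attempt and no reset: what is moved stays moved. The work goes in short steps, Python scripts to look and compute and a tool call to move; the robot and the scene stay as the last step left them, time stands still between calls to the robot, and variables do not carry over. Pictures are saved under pics/ and viewed, at most 10 in all, crops included, and the job is handed in when it is done.

Besides the shell and the picture viewer there is one more tool, called after "Request:" as a command line: name --argument value ..., lists and objects as JSON in quotes. move_arm: Moves the arm, as the interface text tells. Its arguments: {"type":"object","properties":{"deltas":{"type":"array","items":{"type":"number"}}},"required":["deltas"]}

```bash
mkdir -p pics; cat > h.py <<'E'
import numpy as np, cv2, pickle
from scipy.spatial.transform import Rotation as R
def snap(n):
    from bench import robot
    s=robot.snapshot(n); pickle.dump(s,open(n+'.pkl','wb')); return s
def load(n): return pickle.load(open(n+'.pkl','rb'))
def rot(o):
    o=np.array(o,float)
    if o.shape==(3,3): return o
    if o.shape==(4,): return R.from_quat(o).as_matrix()
    return R.from_euler('xyz',o).as_matrix()
def K(s):
    f=s['image'].shape[0]/2/np.tan(np.radians(s['fov_y'])/2)
    return np.array([[f,0,s['cx']],[0,f,s['cy']],[0,0,1]])
def rays(s,uv):
    p=cv2.undistortPoints(np.array(uv,float).reshape(-1,1,2),K(s),np.array(s['D'],float)).reshape(-1,2)
    return np.c_[p[:,0],-p[:,1],-np.ones(len(p))]@rot(s['orientation']).T
def onz(s,uv,z):
    d=rays(s,uv);o=np.array(s['origin']);return o+d*((z-o[2])/d[:,2])[:,None]
def cloud(s):
    h,w=s['depth'].shape; v,u=np.mgrid[:h,:w]
    P=np.array(s['origin'])+rays(s,np.c_[u.ravel(),v.ravel()])*s['depth'].reshape(-1,1)
    P=P.reshape(h,w,3); P[s['depth']<=0]=np.nan; return P
def proj(s,X):
    c=(np.atleast_2d(X)-np.array(s['origin']))@rot(s['orientation']); c=c*[1,-1,-1]
    return cv2.projectPoints(c,np.zeros(3),np.zeros(3),K(s),np.array(s['D'],float))[0].reshape(-1,2)
E
python3 - <<'E'
from h import *
from bench import robot
ims=[]
for n in('top','side'):
    s=snap(n); print(n,{k:s[k] for k in s if k not in('image','depth')},(s['depth']>0).mean()); cv2.imwrite(f'pics/{n}0.png',s['image'][:,:,::-1])
print(robot.get_obs())
E
```

```text
top {'fov_y': 48.34736548084422, 'cx': 277.7720574483684, 'cy': 209.33410253890088, 'D': array([0.04775193, 0.        , 0.        , 0.        , 0.        ]), 'origin': array([ 0.28749847, -0.08796426,  1.45002459]), 'orientation': array([ 0.16969634, -0.01777076, -1.59287534])} 0.9959523809523809
side {'fov_y': 46.36766045178866, 'cx': 275.4482615742715, 'cy': 210.21139698926535, 'D': array([-0.13465137,  0.        ,  0.        ,  0.        ,  0.        ]), 'origin': array([0.32242424, 0.73868227, 0.95153572]), 'orientation': array([ 0.81286547, -0.02004841, -2.86485632])} 0.9961224489795918
{'time': 0.1, 'joint_positions': array([ 1.21687992e+00,  8.79126306e-02,  1.37207967e+00, -5.27665144e-05,
        1.68360774e+00, -1.03088003e-01]), 'qvel': array([-0.00166867, -0.00232841, -0.00464643,  0.00169327, -0.00038602,
        0.00024643]), 'joint_torque': array([ 1.80589457e-03, -3.41252697e+01, -3.03300548e+01,  7.20340339e-02,
        3.04212095e-02, -9.69359121e-05]), 'tool_pos': array([0.1363585 , 0.53232182, 0.20441589]), 'ee_rot': array([-3.13959053e+00, -1.54406347e-04,  2.89075821e+00]), 'wrist_force': array([-0.36285109,  1.16519952, -0.61480262]), 'wrist_torque': array([-0.02311267, -0.02193864,  0.02382855]), 'finger_force': 0.0, 'width': 0.09361376803543922}
```

View pics/top0.png

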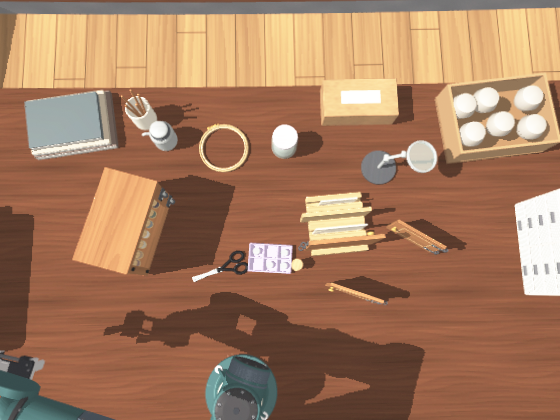

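View pics/side0.png

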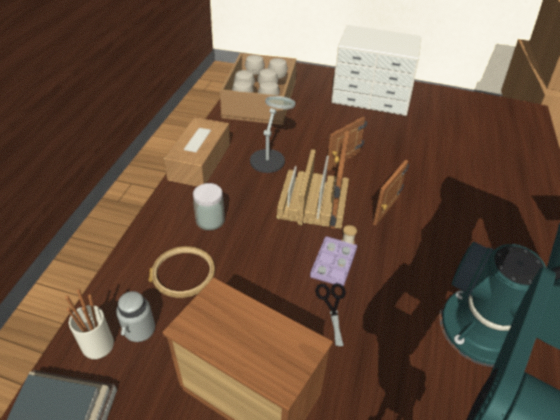

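Top view: there are three door-like things, in the rack (345,238), right of it (415,237) and in front (355,293). The one in the rack is the largest and is upright in a slot. The cabinet is at (120,220), with hinge hardware at (168,198). I'll measure these and enlarge the crop.

```bash
python3 - <<'E'
from h import *
s=load('top'); P=cloud(s); im=s['image']; hsv=cv2.cvtColor(im,cv2.COLOR_RGB2HSV)
def show(name,m):
    for c in cv2.findContours(m.astype(np.uint8),0,2)[0]:
        if cv2.contourArea(c)<40: continue
        X=onz(s,c.reshape(-1,2),name); (cx,cy),(w,h),a=cv2.minAreaRect((X[:,:2]*1000).astype(np.float32)); print(name,np.round([cx,cy,w,h,a],1),'px',c.reshape(-1,2).mean(0).round())
z=P[:,:,2]; 
box=np.zeros(z.shape,bool); box[160:285,60:190]=1
show(.224,box&(abs(z-.224)<.012))
box[:]=0; box[180:310,295:450]=1
show(.194,box&(z>.17))
show(.15,box&(z>.10)&(z<.17))
show(.042,box&(z>.03)&(z<.06))
t=im[170:300,150:450]; cv2.imwrite('pics/c1.png',cv2.resize(t[:,:,::-1],(780,338),interpolation=cv2.INTER_CUBIC))
s2=load('side');P2=cloud(s2)
for c in [(340,190),(347,140),(390,190)]:
    b=P2[c[1]-40:c[1]+45,c[0]-20:c[0]+20].reshape(-1,3); print(c,np.nanmax(b[:,2]))
E
```

```text
0.224 [478.2 309.6 151.3 254.6  73.4] px [115. 222.]
0.194 [ 416.3 -299.1   14.   210.     4.4] px [344. 240.]
0.15 [ 272.9 -330.3  165.    11.2   70.6] px [360. 294.]
0.15 [ 414.7 -290.3   19.2  230.2    3.6] px [334. 243.]
0.15 [ 455.9 -291.     6.2  144.6    4.5] px [341. 227.]
0.15 [ 427.7 -515.5  162.1   18.5   58.1] px [421. 235.]
0.15 [ 497.8 -280.4   15.2  194.5    4.4] px [342. 212.]
0.042 [ 361.  -176.7   21.    29.8   88.4] px [299. 263.]
0.042 [ 403.2 -305.9   20.5  191.5    4.5] px [342. 248.]
0.042 [ 445.7 -297.5   16.2  169.3    4.4] px [338. 235.]
0.042 [ 421.9 -535.7  142.4   11.9   59.1] px [418. 242.]
0.042 [ 484.8 -285.5   39.2  199.6    2.5] px [327. 221.]
0.042 [ 536.7 -290.4   27.1  168.4    4.4] px [333. 205.]
0.042 [ 563.6 -288.7   18.   168.7    5. ] px [333. 197.]
(340, 190) 0.19547006693085545
(347, 140) 0.19609663824756585
(390, 190) 0.13558939412350002
```

View pics/c1.png

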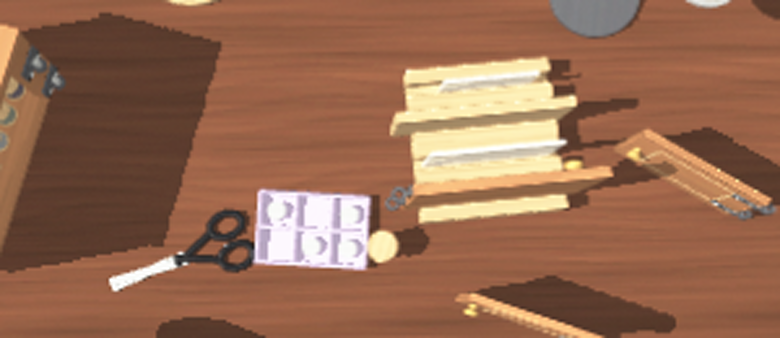

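```bash
python3 - <<'E'
from h import *
s=load('top');s2=load('side')
a=cv2.resize(s['image'][165:285,60:195],(450,400),interpolation=cv2.INTER_CUBIC)
b=cv2.resize(s2['image'][120:240,300:400],(333,400),interpolation=cv2.INTER_CUBIC)
d=cv2.resize(s['image'][180:212,145:185],(250,200),interpolation=cv2.INTER_CUBIC)
e=cv2.resize(s2['image'][270:400,150:340],(292,200),interpolation=cv2.INTER_CUBIC)
o=np.zeros((600,783,3),np.uint8);o[:400,:450]=a;o[:400,450:]=b;o[400:,:250]=d;o[400:,250:542]=e
cv2.imwrite('pics/c2.png',o[:,:,::-1])
c,sn=np.cos(np.radians(73.4)),np.sin(np.radians(73.4));M=np.array([[c,-sn],[sn,c]]);C=np.array([.4782,.3096])
for q in [(-.083,-.108,.174),(-.083,-.108,.158),(-.083,-.113,.174),(-.083,-.103,.174),(-.07,-.125,.224),(-.07,.125,.224),(.07,-.125,.224),(.07,.125,.224)]:
    print(q,proj(s,np.r_[C+M@q[:2],q[2]]).round(1))
for n,p in [('jar',(285,140)),('hoop',(224,147)),('disp',(163,135)),('mag',(379,167))]: print(n,onz(s,[p],.1).round(3))
E
```

```text
(-0.083, -0.108, 0.174) [[163.6 192.8]]
(-0.083, -0.108, 0.158) [[164.8 194. ]]
(-0.083, -0.113, 0.174) [[164.1 191.1]]
(-0.083, -0.103, 0.174) [[163.  194.5]]
(-0.07, -0.125, 0.224) [[156.6 181.7]]
(-0.07, 0.125, 0.224) [[126.4 273.1]]
(0.07, -0.125, 0.224) [[105.9 167.8]]
(0.07, 0.125, 0.224) [[ 73.8 258.7]]
jar [[ 0.729 -0.143  0.1  ]]
hoop [[0.71  0.039 0.1  ]]
disp [[0.75 0.22 0.1 ]]
mag [[ 0.64  -0.421  0.1  ]]
```

View pics/c2.png

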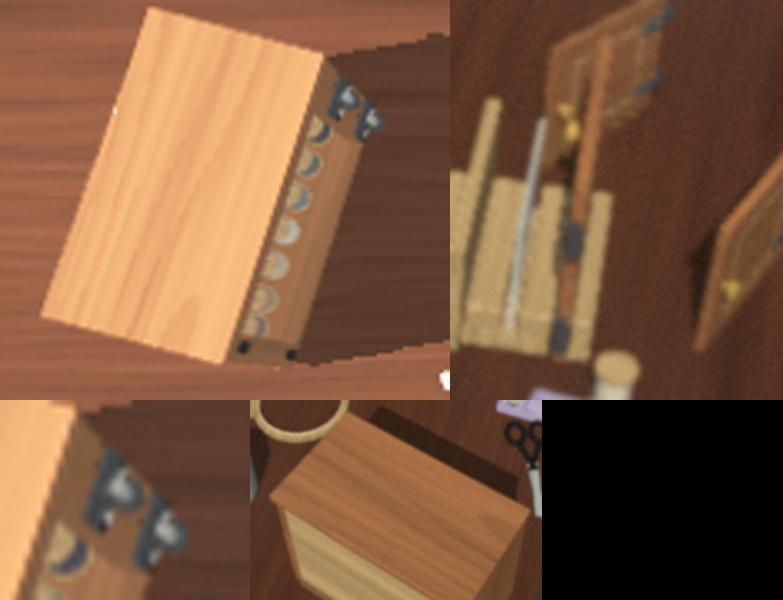

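The crop confirms it. The rack door is the tallest and longest (206 mm against 162–165 mm), with sockets on the left towards the cabinet. The upper pin is at about (164.5,193.6) and the lower at about (172.5,200.8). Next I'll refine the cabinet and pin positions.

```bash
python3 - <<'E'
from h import *
s=load('top');im=s['image'];P=cloud(s)
g=cv2.cvtColor(im,cv2.COLOR_RGB2GRAY)
# top face mask by depth, edges fitted via approx polygon at subpixel
m=np.zeros(g.shape,np.uint8);m[150:290,55:190]=(abs(P[150:290,55:190,2]-.224)<.015)
c=max(cv2.findContours(m,0,1)[0],key=cv2.contourArea).reshape(-1,2)
X=onz(s,c,.224)[:,:2]; (cx,cy),(w,h),a=cv2.minAreaRect(X.astype(np.float32)*1000); print(cx,cy,w,h,a)
from scipy.optimize import least_squares
# signed edge fit of contour points to a rectangle of 140+e x 250+e
def res(p):
    q=(X-p[:2])@np.array([[np.cos(p[2]),-np.sin(p[2])],[np.sin(p[2]),np.cos(p[2])]])
    d=np.abs(q)-np.array([p[3],p[4]]); return np.max(d,axis=1)
for sgn in[1]:
    r=least_squares(res,[.478,.31,1.28,.07,.125],loss='soft_l1',f_scale=.001);print(r.x,np.degrees(r.x[2]),np.abs(r.fun).mean())
p=r.x
t=np.array([[105,167.4],[157,181],[126.6,273.6],[72.6,259.5]]);Y=onz(s,t,.224);print(Y.round(4),Y.mean(0))
Rm=np.array([[np.cos(p[2]),-np.sin(p[2])],[np.sin(p[2]),np.cos(p[2])]])
for z in(.174,.158,.074,.058):
    for dy in(-.005,0,.005): print(z,dy,proj(s,np.r_[p[:2]+Rm@[-.083,-.108+dy],z]).round(1))
print(g[186:210,158:180])
z=P[186:210,158:180,2]*1000;print(np.nan_to_num(z).astype(int))
E
```

```text
478.0452575683594 309.1867370605469 152.05130004882812 254.57028198242188 73.38499450683594
[0.47789559 0.30949097 1.28206368 0.07331836 0.12575081] 73.45683786527896 0.000821915680394251
[[0.6192 0.3434 0.224 ]
 [0.5798 0.2058 0.224 ]
 [0.337  0.2776 0.224 ]
 [0.3765 0.4152 0.224 ]] [0.47811107 0.31052177 0.224     ]
0.174 -0.005 [[164.1 191.2]]
0.174 0 [[163.6 192.9]]
0.174 0.005 [[163.  194.6]]
0.158 -0.005 [[165.4 192.3]]
0.158 0 [[164.9 194. ]]
0.158 0.005 [[164.3 195.7]]
0.074 -0.005 [[171.6 198.1]]
0.074 0 [[171.1 199.7]]
0.074 0.005 [[170.6 201.3]]
0.058 -0.005 [[172.7 199.1]]
0.058 0 [[172.2 200.7]]
0.058 0.005 [[171.7 202.3]]
[[ 99  99  96  74  68  67  67  68  67  67  69  68  68  69  68  68  68  68
   68  68  69  69]
 [ 99 100  97  81  73  69  68  69  69  69  69  70  71  69  71  71  71  71
   71  71  71  70]
 [100  99  98  90  75  70  68  66  67  67  68  68  68  66  69  69  69  69
   69  69  70  69]
 [ 99  98  93  84  70  70  64  66  67  68  67  68  68  67  69  70  69  70
   69  69  68  68]
 [ 97  97  80  81  70  70  69  81  72  70  69  70  69  69  69  70  68  69
   69  67 
[... 3309 characters left out ...]
7  55  56  63  67  56  55   0
    0   7   3   2]
 [ 41  95 100 104 110 103  85  73  66  67  52  43  57  56  55  59  56   0
    4   4   0   1]
 [ 37  32  76  77  90  94  83  76  66  61  52  45  39  -1  57  54  -1  -2
    2  -2   3  -3]
 [ 33  32  27  30  62  69  79  67  66  59  45  43  -4   1   2   2   4  -1
    0   0   0   0]
 [ 31  29  27  27  35  47  51  55  52  53  47  34  -3   3  -4   0   3  -3
   -2   0   1   0]
 [ 37  33  27  31  30  30  27  38  44  42  45   1  -3   1   3   0   0  -3
   -1  -1  -2  -3]
 [ 31  28  30  33  26  27  30  31  26  29  23   1   5   3   4  -2   0   0
    0   0  -2   2]
 [ 28  29  32  29  31  34  34  27  23  26  28   2   2  -7   1   1  -3  -1
   -5  -7   5   0]]
```

```bash
cat >> h.py <<'E'
def delta(x,y,z,yawdeg,o=None):
    """tool-frame turn and shift (cm) from the present pose to TCP xyz, tool down with yaw"""
    if o is None:
        from bench import robot
        o=robot.get_obs()
    A=rot(o['ee_rot']);B=R.from_euler('xyz',[np.pi,0,np.radians(yawdeg)]).as_matrix()
    w=R.from_matrix(A.T@B).as_rotvec(); t=A.T@(np.array([x,y,z])-o['tool_pos'])*100
    print('turn',w.round(4),'shift',t.round(2),'| pose',np.round(o['tool_pos'],4),np.degrees(o['ee_rot']).round(2),'F',np.round(o['wrist_force'],1),'M',np.round(o['wrist_torque'],2),'t',round(o['time'],2))
E
python3 - <<'E'
from h import *
s=load('top')
print(onz(s,[(163.4,194.0)],.174),onz(s,[(171.1,200.9)],.074))
delta(.4163,-.2991,.30,94.4)
# side-view check of door top edge
s2=load('side');P=cloud(s2);m=np.zeros(P.shape[:2],bool);m[110:230,300:375]=1
m&=(P[:,:,2]>.185)&(abs(P[:,:,0]-.416)<.04)
X=P[m];print(len(X),np.nanmean(X,0),np.nanmin(X,0),np.nanmax(X,0))
E
```

```text
[[0.55460899 0.19958902 0.174     ]] [[0.55419464 0.19906495 0.074     ]]
turn [-1.8000e-03  1.1000e-03  1.2432e+00] shift [-47.75 -73.61  -9.42] | pose [0.1364 0.5323 0.2044] [-1.7989e+02 -1.0000e-02  1.6563e+02] F [-0.4  1.2 -0.6] M [-0.02 -0.02  0.02] t 0.1
224 [ 0.41686088 -0.28722884  0.19211921] [ 0.40521201 -0.40119677  0.18511085] [ 0.43044221 -0.19521862  0.19609664]
```

Request:
move_arm --deltas '[0,0,0,0,0,-5,-1,0,0,0.15,0,0,-9.6,-1,0,0,1.243,-47.8,-73.6,-9.6,-1,0,0,1.243,-47.8,-73.6,-9.6,-1,0,0,1.243,-47.8,-73.6,-9.6,-1,0,0,1.243,-47.8,-73.6,-9.6,-1,0,0,1.243,-47.8,-73.6,-9.6,-1,0,0,1.243,-47.8,-73.6,-9.6,-1]'

```text
time: 0.9
tool_pos: [0.2322, 0.2466, 0.301]
ee_rot: [3.142, 0.0, 1.836]
wrist_force: [1.2, -0.6, 0.2]
width: 0.0936
finger_force: 0.0
```

Request:
move_arm --deltas '[0,0,0.188,-57.5,3.5,0,-1,0,0,0.188,-57.5,3.5,0,-1,0,0,0.188,-57.5,3.5,0,-1,0,0,0.188,-57.5,3.5,0,-1,0,0,0.188,-57.5,3.5,0,-1,0,0,0.188,-57.5,3.5,0,-1,0,0,0.188,-57.5,3.5,0,-1,0,0,0.188,-57.5,3.5,0,-1]'

```text
time: 1.7
tool_pos: [0.3621, -0.132, 0.3012]
ee_rot: [3.141, -0.0, 1.652]
wrist_force: [1.7, 1.7, 0.7]
width: 0.0942
finger_force: 0.0
```

```bash
python3 -c "
from h import *
delta(.4165,-.2991,.23,94.4)"
```

```text
turn [ 0.0004 -0.0003  0.004 ] shift [-17.1    4.07   7.12] | pose [ 0.3621 -0.132   0.3012] [ 1.7998e+02 -2.0000e-02  9.4630e+01] F [1.7 1.7 0.7] M [-0.06  0.02 -0.02] t 1.7
```

Request:
move_arm --deltas '[0,0,0.004,-17.1,4.1,0,-1,0,0,0.004,-17.1,4.1,0,-1,0,0,0.004,-17.1,4.1,0,-1,0,0,0.004,-17.1,4.1,0,-1,0,0,0.004,-17.1,4.1,7.1,-1,0,0,0.004,-17.1,4.1,7.1,-1,0,0,0.004,-17.1,4.1,7.1,-1]'

```text
time: 2.4
tool_pos: [0.4153, -0.2956, 0.2252]
ee_rot: [-3.135, -0.007, 1.648]
wrist_force: [-0.4, -0.4, 0.7]
width: 0.094
finger_force: 0.0
```

```bash
python3 -c "
from h import *
delta(.4165,-.2991,.15,94.4)"
```

```text
turn [-0.007  -0.0074  0.0006] shift [-0.42  0.15  7.52] | pose [ 0.4153 -0.2956  0.2252] [-179.6    -0.43   94.43] F [-0.4 -0.4  0.7] M [-0.05  0.11  0.03] t 2.4
```

Request:
move_arm --deltas '[0,0,0,0,0.1,3.5,-1,0,0,0,0,0.1,5.5,-1,0,0,0,0,0.1,7.5,-1,0,0,0,0,0.1,7.5,-1,0,0,0,0,0.1,7.5,-1]'

```text
time: 2.9
tool_pos: [0.4187, -0.297, 0.157]
ee_rot: [3.14, 0.001, 1.649]
wrist_force: [0.8, 0.2, 1.1]
width: 0.094
finger_force: 0.0
```

```bash
python3 - <<'E'
from h import *
delta(.4165,-.2991,.15,94.4)
s=snap('top');P=cloud(s)
a=cv2.resize(s['image'][190:280,270:410],(700,450),interpolation=cv2.INTER_CUBIC)
cv2.imwrite('pics/g1.png',a[:,:,::-1])
E
```

```text
turn [0.0013 0.0012 0.0015] shift [-0.19 -0.23  0.7 ] | pose [ 0.4187 -0.297   0.157 ] [1.7992e+02 7.0000e-02 9.4480e+01] F [0.8 0.2 1.1] M [-0.05  0.09  0.04] t 2.9
```

Request:
move_arm --deltas '[0,0,0,-0.2,-0.2,0.5,-1,0,0,0,-0.2,-0.2,0.5,-1,0,0,0,-0.2,-0.2,0.5,1,0,0,0,-0.2,-0.2,0.5,1,0,0,0,-0.2,-0.2,0.5,1,0,0,0,-0.2,-0.2,0.5,1,0,0,0,-0.2,-0.2,0.5,1,0,0,0,-0.2,-0.2,0.5,1]'

```text
time: 3.75
tool_pos: [0.4163, -0.2989, 0.1504]
ee_rot: [-3.142, -0.0, 1.649]
wrist_force: [0.3, 0.8, -0.2]
width: 0.0491
finger_force: 0.0
```

```bash
python3 - <<'E'
from h import *
from bench import robot
delta(.4165,-.2991,.15,94.4)
o=robot.get_obs();print(o['width'],o['finger_force'])
E
```

```text
turn [-0.     -0.0001  0.0013] shift [-0.02  0.02  0.04] | pose [ 0.4163 -0.2989  0.1504] [-1.800e+02 -1.000e-02  9.447e+01] F [ 0.3  0.8 -0.2] M [-0.05  0.09  0.02] t 3.75
0.04911024738568615 0.0
```

Request:
move_arm --deltas '[0,0,0,0,0,0,1,0,0,0,0,0,0,1,0,0,0,0,0,0,1,0,0,0,0,0,0,1,0,0,0,0,0,0,1,0,0,0,0,0,0,1,0,0,0,0,0,0,1,0,0,0,0,0,0,1]'

```text
time: 4.55
tool_pos: [0.4171, -0.2989, 0.1504]
ee_rot: [3.14, 0.0, 1.649]
wrist_force: [3.9, -0.1, -2.0]
width: 0.0119
finger_force: 30.0
```

```bash
python3 - <<'E'
from h import *
from bench import robot
delta(.4165,-.2991,.15,94.4)
o=robot.get_obs();print(o['width'],o['finger_force'])
E
```

```text
turn [0.0019 0.0001 0.0014] shift [-0.02 -0.06  0.04] | pose [ 0.4171 -0.2989  0.1504] [179.89   0.    94.48] F [ 3.9 -0.1 -2. ] M [-0.06 -1.04 -0.07] t 4.55
0.011945928749820386 29.978724718093872
```

Request:
move_arm --deltas '[0,0,0,0,0,-0.5,1,0,0,0,0,0,-1.5,1,0,0,0,0,0,-3,1,0,0,0,0,0,-4.5,1,0,0,0,0,0,-6,1,0,0,0,0,0,-7,1,0,0,0,0,0,-7,1,0,0,0,0,0,-7,1]'

```text
time: 5.35
tool_pos: [0.416, -0.299, 0.2204]
ee_rot: [-3.141, -0.0, 1.649]
wrist_force: [-1.2, 0.7, -3.5]
width: 0.0121
finger_force: 30.0
```

```bash
python3 - <<'E'
from h import *
from bench import robot
delta(.52,.0,.22,84)
s=snap('top');P=cloud(s);m=(P[:,:,2]>.22)&(P[:,:,2]<.285)
m[:, :280]=0; m[:180]=0;m[290:]=0
X=P[m];print(len(X),X.mean(0))
s2=snap('side')
a=cv2.resize(s['image'][170:290,260:420],(480,360),interpolation=cv2.INTER_CUBIC)
b=cv2.resize(s2['image'][80:240,270:410],(315,360),interpolation=cv2.INTER_CUBIC)
cv2.imwrite('pics/l1.png',np.hstack([a,b])[:,:,::-1])
E
```

```text
turn [-6.000e-04 -1.000e-04  1.825e-01] shift [29.   12.69  0.03] | pose [ 0.416  -0.299   0.2204] [-1.7997e+02 -1.0000e-02  9.4460e+01] F [-1.2  0.7 -3.5] M [-0.06  0.08  0.  ] t 5.35
199 [ 0.43364037 -0.38454717  0.24568538]
```

View pics/l1.png

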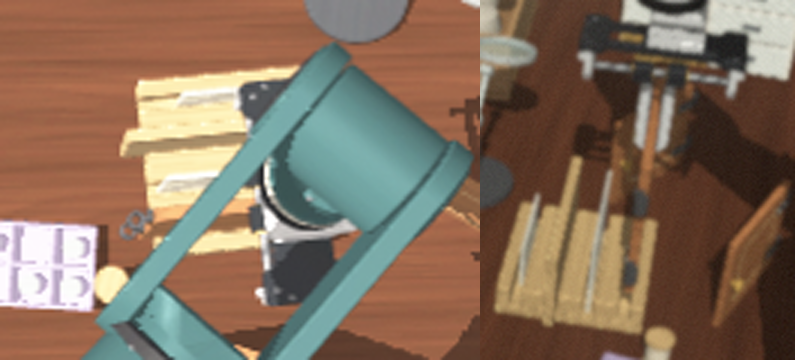

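Request:
move_arm --deltas '[0,0,0,1.5,0,0,1,0,0,0,4.5,0,0,1,0,0,0,8,0,0,1,0,0,0,12,0,0,1,0,0,0,16,0,0,1,0,0,0,20,0,0,1,0,0,0,23.5,0,0,1,0,0,0,25,0,0,1]'

```text
time: 6.25
tool_pos: [0.3954, -0.0461, 0.2202]
ee_rot: [-3.141, -0.002, 1.652]
wrist_force: [-0.4, -0.7, -3.7]
width: 0.0118
finger_force: 30.0
```

Request:
move_arm --deltas '[0,0,0.03,1.2,1.5,0,1,0,0,0.09,3,4,0,1,0,0,0.17,5,7,0,1,0,0,0.25,6.3,9.5,0,1,0,0,0.32,7,11,0,1,0,0,0.3665,7.1,11.3,0,1,0,0,0.3665,7.1,11.3,0,1,0,0,0.3665,7.1,11.3,0,1]'

```text
time: 7.05
tool_pos: [0.5031, 0.0304, 0.22]
ee_rot: [-3.14, 0.0, 1.284]
wrist_force: [0.1, -0.1, -3.0]
width: 0.0119
finger_force: 30.0
```

```bash
python3 - <<'E'
from h import *
from bench import robot
delta(.5041,.0298,.2204,73.46)
s=snap('top');s2=snap('side')
a=cv2.resize(s['image'][160:260,130:290],(480,300),interpolation=cv2.INTER_CUBIC)
b=cv2.resize(s2['image'][140:400,130:400],(312,300),interpolation=cv2.INTER_CUBIC)
cv2.imwrite('pics/l2.png',np.hstack([a,b])[:,:,::-1])
o=robot.get_obs();A=rot(o['ee_rot']);print(o['width'])
d=A@[.117,0,0]
for nm,z in(('mouth_up',.130),('top_up',.150),('low',.030),('lowtop',.05)):
    X=o['tool_pos']+d; X[2]=o['tool_pos'][2]-.1364+z; print(nm,X.round(4),proj(s,X).round(1),proj(s2,X).round(1))
E
```

```text
turn [-0.0014  0.0001  0.0017] shift [-0.03  0.11 -0.04] | pose [0.5031 0.0304 0.22  ] [-1.7992e+02  1.0000e-02  7.3560e+01] F [ 0.1 -0.1 -3. ] M [-0.09  0.1   0.04] t 7.05
0.011828975560411743
mouth_up [0.5365 0.1422 0.2141] [[181.6 197.3]] [[246.2 261. ]]
top_up [0.5365 0.1422 0.2341] [[180.2 195.8]] [[246.  254.3]]
low [0.5365 0.1422 0.1141] [[188. 204.]] [[247.3 291.8]]
lowtop [0.5365 0.1422 0.1341] [[186.8 202.7]] [[247.1 286. ]]
```

View pics/l2.png

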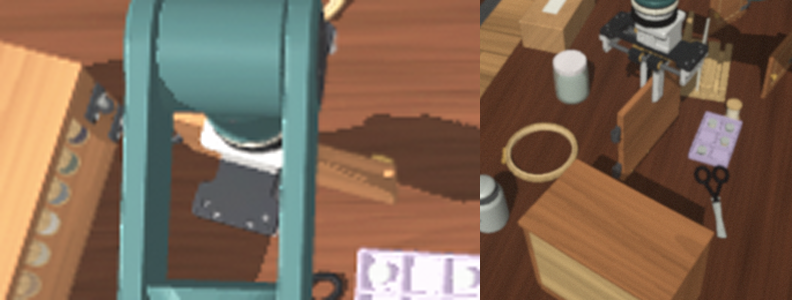

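The side view shows the door held upright. The upper socket is at about (247.6,255) and the lower at about (248.5,285). In the top view the arm hides both. I'll refine the socket position by colour.

```bash
python3 - <<'E'
from h import *
s2=load('side');im=s2['image'];P=cloud(s2)
hsv=cv2.cvtColor(im,cv2.COLOR_RGB2HSV)
sub=slice(240,300),slice(232,262)
print('S');print(hsv[...,1][sub][::2])
w=im[sub].astype(int);print('B-R');print((w[...,2]-w[...,0])[::2])
m=np.zeros(im.shape[:2],np.uint8);m[sub]=((w[...,2]-w[...,0])>-5)
n,l,st,c=cv2.connectedComponentsWithStats(m)
for i in range(1,n):
    if st[i,4]>15:
        print(st[i],c[i].round(1)); X=P[l==i]; print(np.nanmedian(X,0).round(4),np.nanmin(X,0).round(3),np.nanmax(X,0).round(3))
E
```

```text
S
[[161 147 154 151 141 147 146 152 145 141 140 143 138 149 144 157 145 146
  150 148 147 149 149 145 144 139 143 142 150 155]
 [147 147 152 149 143 148 152 147 148 144 150 143 137 154 142 147 149 149
  148 147 145 147 147 147 145 146 153 151 147 146]
 [156 150 140 148 144 157 145 149 144 151 148 148 145 150 149 145 151 153
  145 148 144 146 151 151 157 149 146 145 151 150]
 [151 144 147 154 151 147 152 147 150 150 159 144 142 144 146 151 151 152
  148 148 148 146 148 148 152 144 140 145 150 147]
 [153 147 151 147 160 145 144 153 145 138 146 151 149 149 148 108 111 131
  143 147 147 150 151 141 142 150 153 140 140 143]
 [143 146 144 151 152 155 154 151 153 147 151 150 146 134 110  38  14  42
   66 112 144 148 147 149 154 151 144 148 150 144]
 [154 147 152 152 155 150 148 145 144 145 144 126  83  56  35  17  11   7
   11  90 141 151 153 145 147 152 149 149 150 148]
 [148 149 147 151 146 146 167 154 154 158 119  57  23  16   8  12   8   8
   16  92 132 148 149 144 142 150 152 145 151 146]
 [151 147 146 155 146 143 147 151 152 146 128  63  23   8   8  14   7  15
   28  99 138 146 149 14
[... 6766 characters left out ...]
-102  -95  -90  -82  -66  -54  -38  -27  -15
   -10  -10  -10   -8  -14  -28  -46  -53  -55  -52  -52  -44  -41  -36
   -32  -30]
 [ -99  -99  -98 -101 -100 -101 -101  -99 -102 -101  -96  -91  -73  -57
   -38  -27  -22  -22  -32  -45  -52  -53  -54  -50  -42  -37  -31  -30
   -30  -30]
 [ -98  -98 -100  -97 -100  -98 -101 -100 -102 -102 -101 -102 -101 -100
   -93  -86  -71  -60  -48  -38  -39  -40  -43  -38  -29  -31  -30  -32
   -33  -33]
 [-100 -100  -99 -100  -96  -98  -98  -98  -99  -98  -98 -100  -98 -100
  -101 -102  -98  -98  -91  -82  -69  -55  -40  -34  -32  -29  -31  -31
   -32  -30]]
[244 250   7  12  50] [247.2 256.3]
[0.5348 0.1433 0.2287] [0.529 0.127 0.217] [0.54  0.149 0.234]
```

Request:
move_arm --deltas '[0,0,-0.002,0.5,0.13,1.5,1,0,0,-0.002,1,0.13,3,1,0,0,-0.002,2,0.13,3.4,1,0,0,-0.002,3.5,0.13,3.4,1,0,0,-0.002,5,0.13,3.4,1,0,0,-0.002,5.8,0.13,3.4,1,0,0,-0.002,5.97,0.13,3.4,1,0,0,-0.002,5.97,0.13,3.4,1]'

```text
time: 7.95
tool_pos: [0.5225, 0.0872, 0.1869]
ee_rot: [3.141, 0.0, 1.285]
wrist_force: [-0.5, -0.2, -3.5]
width: 0.012
finger_force: 30.0
```

```bash
python3 - <<'E'
from h import *
delta(.5212,.0873,.1854,73.46)
s=snap('top')
a=cv2.resize(s['image'][165:240,140:240],(800,600),interpolation=cv2.INTER_CUBIC)
cv2.imwrite('pics/t3.png',a[:,:,::-1])
E
```

```text
turn [0.0007 0.0001 0.0032] shift [-0.03 -0.12  0.15] | pose [0.5225 0.0872 0.1869] [179.96   0.    73.64] F [-0.5 -0.2 -3.5] M [-0.08  0.06  0.01] t 7.95
```

View pics/t3.png

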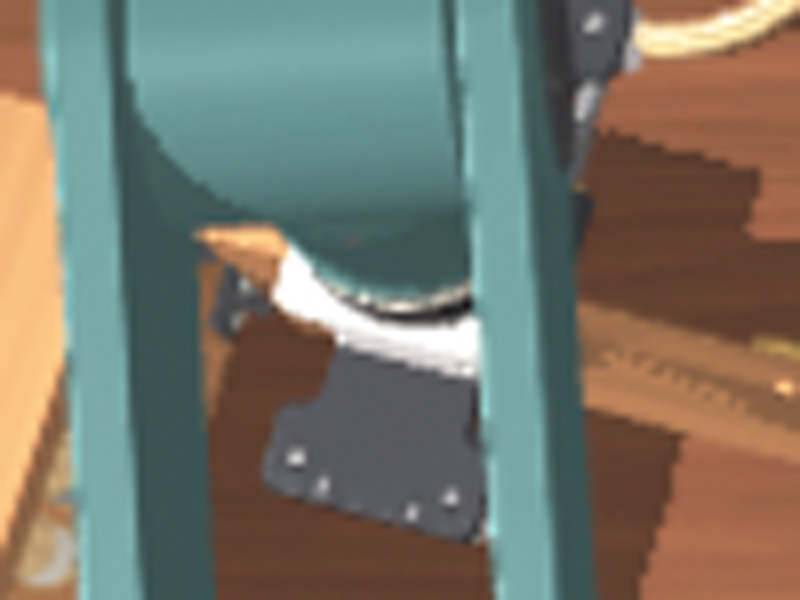

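Request:
move_arm --deltas '[0,0,0.003,-0.03,-0.12,0,1,0,0,0.003,-0.03,-0.12,0.2,1,0,0,0.003,-0.03,-0.12,0.4,1,0,0,0.003,-0.03,-0.12,0.6,1,0,0,0.003,-0.03,-0.12,0.75,1,0,0,0.003,-0.03,-0.12,0.75,1,0,0,0.003,-0.03,-0.12,0.75,1]'

```text
time: 8.7
tool_pos: [0.5211, 0.0865, 0.1799]
ee_rot: [3.14, 0.0, 1.281]
wrist_force: [-2.5, -3.1, 2.3]
width: 0.0119
finger_force: 30.0
```

```bash
python3 - <<'E'
from h import *
delta(.5212,.0873,.1794,73.46)
E
```

```text
turn [ 0.0012  0.     -0.0011] shift [ 0.08 -0.02  0.05] | pose [0.5211 0.0865 0.1799] [179.93   0.    73.4 ] F [-2.5 -3.1  2.3] M [-0.07  0.35  0.06] t 8.7
```

Request:
move_arm --deltas '[0,0,0,0.05,0,0,1,0,0,0,0.1,0,0,1,0,0,0,0.15,0,0,1,0,0,0,0.2,0,0,1,0,0,0,0.2,0,0,1]'

```text
time: 9.2
tool_pos: [0.522, 0.0886, 0.1793]
ee_rot: [3.14, -0.0, 1.281]
wrist_force: [-1.4, -4.3, 3.4]
width: 0.012
finger_force: 30.0
```

```bash
cat > q.py <<'E'
from h import *
from bench import robot
o=robot.get_obs()
a=np.radians(73.46);X=np.array([np.cos(a),np.sin(a),0]);Y=np.array([np.sin(a),-np.cos(a),0])
e=(o['tool_pos']-[.5212,.0873,.1644])*1000;F=o['wrist_force']
print('cabx %.2f tooly %.2f z %.2f mm | Fx %.1f Fy %.1f Fz %.1f'%(e@X,e@Y,e[2],F@X,F@Y,F[2]),'M',o['wrist_torque'].round(2),'yaw %.2f'%np.degrees(o['ee_rot'][2]),'w %.4f'%o['width'],'t',round(o['time'],2))
E
python3 q.py
```

```text
cabx 1.43 tooly 0.37 z 14.95 mm | Fx -4.5 Fy -0.2 Fz 3.4 M [-0.3   0.17  0.01] yaw 73.39 w 0.0120 t 9.2
```

Request:
move_arm --deltas '[0,0,0,-0.05,0,0,1,0,0,0,-0.1,0,0,1,0,0,0,-0.15,0,0,1,0,0,0,-0.2,0,0,1,0,0,0,-0.25,0,0,1,0,0,0,-0.3,0,0,1,0,0,0,-0.35,0,0,1,0,0,0,-0.35,0,0,1]'

```text
time: 10.0
tool_pos: [0.52, 0.0856, 0.1784]
ee_rot: [-3.14, -0.0, 1.282]
wrist_force: [-0.3, 1.3, -0.0]
width: 0.0118
finger_force: 30.0
```

```bash
python3 q.py
```

```text
cabx -1.96 tooly -0.65 z 14.04 mm | Fx 1.1 Fy -0.6 Fz -0.0 M [ 0.65 -0.22 -0.03] yaw 73.43 w 0.0118 t 10.0
```

Request:
move_arm --deltas '[0,0,0,0.05,0,0.05,1,0,0,0,0.05,0,0.1,1,0,0,0,0.05,0,0.15,1,0,0,0,0.05,0,0.15,1]'

```text
time: 10.4
tool_pos: [0.5204, 0.0853, 0.1778]
ee_rot: [-3.142, 0.001, 1.281]
wrist_force: [-2.2, -2.1, 3.0]
width: 0.0115
finger_force: 30.0
```

```bash
python3 q.py
```

```text
cabx -2.11 tooly -0.24 z 13.40 mm | Fx -2.7 Fy -1.5 Fz 3.0 M [0.16 0.3  0.1 ] yaw 73.41 w 0.0115 t 10.4
```

Request:
move_arm --deltas '[0,0,0,0,0,-0.3,1,0,0,0,0,0,-0.6,1,0,0,0,0.1,0.1,-0.6,1,0,0,0,0.2,0.2,-0.6,1,0,0,0,0.2,0.2,-0.6,1,0,0,0,0.2,0.2,-0.6,1]'

```text
time: 11.0
tool_pos: [0.523, 0.0872, 0.1831]
ee_rot: [-3.141, 0.0, 1.281]
wrist_force: [0.0, -0.5, -3.4]
width: 0.0117
finger_force: 30.0
```

```bash
python3 q.py; python3 - <<'E'
from h import *
s2=snap('side')
a=cv2.resize(s2['image'][150:320,180:340],(564,600),interpolation=cv2.INTER_CUBIC)
cv2.imwrite('pics/s3.png',a[:,:,::-1])
E
```

```text
cabx 0.45 tooly 1.78 z 18.68 mm | Fx -0.5 Fy 0.2 Fz -3.4 M [-0.12  0.06 -0.01] yaw 73.42 w 0.0117 t 11.0
```

View pics/s3.png

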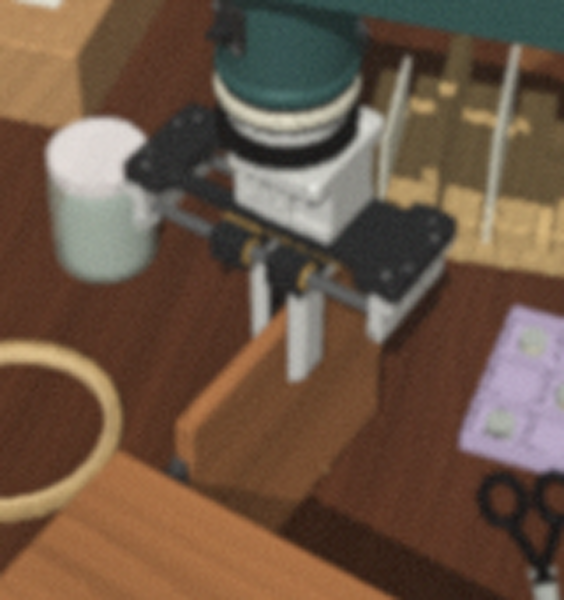

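The side view shows the door upright, with its hinge edge at crop (185,465), just beyond the cabinet top. The force reads free again, so I'll probe here.

Request:
move_arm --deltas '[0,0,0,0,0,0.15,1,0,0,0,0,0,0.3,1,0,0,0,0,0,0.4,1,0,0,0,0,0,0.5,1,0,0,0,0,0,0.5,1]'

```text
time: 11.55
tool_pos: [0.523, 0.0872, 0.1782]
ee_rot: [-3.141, 0.0, 1.281]
wrist_force: [-0.0, 0.2, -4.0]
width: 0.0119
finger_force: 30.0
```

```bash
python3 q.py
```

```text
cabx 0.42 tooly 1.77 z 13.85 mm | Fx 0.2 Fy -0.1 Fz -4.0 M [-0.05  0.08 -0.01] yaw 73.42 w 0.0119 t 11.55
```

No contact at a level where there was contact before, so the sockets have probably entered. I'll lower gently.

Request:
move_arm --deltas '[0,0,0,0,0,0.1,1,0,0,0,0,0,0.2,1,0,0,0,0,0,0.3,1,0,0,0,0,0,0.4,1,0,0,0,0,0,0.4,1]'

```text
time: 12.05
tool_pos: [0.5236, 0.0868, 0.1758]
ee_rot: [3.139, -0.0, 1.281]
wrist_force: [-2.2, -2.7, 4.8]
width: 0.0124
finger_force: 30.0
```

```bash
python3 q.py
```

```text
cabx 0.19 tooly 2.45 z 11.39 mm | Fx -3.2 Fy -1.3 Fz 4.8 M [-0.11  0.24  0.12] yaw 73.40 w 0.0124 t 12.05
```

Request:
move_arm --deltas '[0,0,0,0,0,-0.4,1,0,0,0,0,0,-0.8,1,0,0,0,0,0,-0.8,1,0,0,0,0,0,-0.8,1]'

```text
time: 12.45
tool_pos: [0.5229, 0.0874, 0.1817]
ee_rot: [-3.14, 0.0, 1.281]
wrist_force: [0.2, -0.4, -3.4]
width: 0.0123
finger_force: 30.0
```

```bash
python3 q.py; python3 - <<'E'
from h import *
from bench import robot
o=robot.get_obs();T=o['tool_pos'];A=rot(o['ee_rot'])
for n in('top','side'):
  for k in range(4):
    s=snap(n);P=cloud(s) if k==0 else P+cloud(s)
  P=P/4
  q=(P-T)@A*1000  # tool x: toward hinge, y thickness, z down from TCP
  # door top expected at tool z=-43.6
  for a in range(-105,110,15):
    m=(q[...,0]>a)&(q[...,0]<a+15)&(abs(q[...,1])<4.5)&(abs(q[...,2]+43.6)<9)
    if m.sum()>3: print(n,a+7.5,m.sum(),'z',np.median(q[m][:,2]).round(2),'y',np.median(q[m][:,1]).round(2))
E
```

```text
cabx 0.59 tooly 1.61 z 17.34 mm | Fx -0.3 Fy 0.3 Fz -3.4 M [-0.03  0.11 -0.02] yaw 73.42 w 0.0123 t 12.45
top -97.5 17 z -40.66 y -0.54
top -82.5 19 z -41.35 y -0.53
top -67.5 17 z -41.28 y 0.52
top -52.5 17 z -42.14 y -0.27
top -37.5 18 z -42.39 y 0.35
side -7.5 5 z -42.32 y 2.86
side 7.5 25 z -42.56 y -0.15
side 22.5 22 z -43.2 y 0.09
side 37.5 23 z -43.6 y 0.0
side 52.5 25 z -43.93 y 0.36
side 67.5 26 z -44.39 y 0.37
side 82.5 30 z -44.55 y -0.22
side 97.5 28 z -44.61 y -0.16
```

The door has pitched about 0.024 rad in the pads, hinge end up, under the probing force. I'll level it with the wrist and probe more lightly.

Request:
move_arm --deltas '[0,0,0,0,0,-0.3,1,0,-0.012,0,-0.05,0,-0.3,1,0,-0.024,0,-0.1,0,-0.3,1,0,-0.024,0,-0.1,0,-0.3,1,0,-0.024,0,-0.1,0,-0.3,1,0,-0.024,0,-0.1,0,-0.3,1]'

```text
time: 13.45
tool_pos: [0.5228, 0.0863, 0.1854]
ee_rot: [-3.141, 0.024, 1.281]
wrist_force: [0.8, -1.1, -3.6]
width: 0.0117
finger_force: 30.0
```

```bash
python3 q.py; cat > tilt.py <<'E'
from h import *
from bench import robot
o=robot.get_obs();T=o['tool_pos'];A=R.from_euler('xyz',[np.pi,0,o['ee_rot'][2]]).as_matrix()
for n in('top','side'):
  P=sum(cloud(snap(n)) for k in range(4))/4
  q=(P-T)@A*1000; B=[]
  for a in range(-105,110,15):
    if n=='side' and a<0: continue
    m=(q[...,0]>a)&(q[...,0]<a+15)&(abs(q[...,1])<4.5)&(abs(q[...,2]+43.6)<9)
    if m.sum()>10: B.append((a+7.5,np.median(q[m][:,2])))
  B=np.array(B);p=np.polyfit(B[:,0],B[:,1],1);print(n,len(B),'slope',p.round(4))
E
python3 tilt.py
```

```text
cabx -0.47 tooly 1.84 z 21.00 mm | Fx -0.9 Fy 1.1 Fz -3.6 M [-0.03  0.09  0.02] yaw 73.42 w 0.0117 t 13.45
top 5 slope [-6.00000e-03 -4.35811e+01]
side 7 slope [-3.10000e-03 -4.20823e+01]
```

Request:
move_arm --deltas '[0,-0.002,0,0,0,0.15,1,0,-0.004,0,0,0,0.3,1,0,-0.004,0,0,0,0.45,1,0,-0.004,0,0,0,0.55,1,0,-0.004,0,0,0,0.6,1,0,-0.004,0,0,0,0.6,1]'

```text
time: 14.45
tool_pos: [0.5229, 0.0861, 0.18]
ee_rot: [3.141, 0.028, 1.281]
wrist_force: [-0.6, -0.5, -1.3]
width: 0.0117
finger_force: 30.0
```

```bash
python3 q.py
```

```text
cabx -0.65 tooly 1.96 z 15.59 mm | Fx -0.7 Fy -0.4 Fz -1.3 M [0.11 0.22 0.05] yaw 73.41 w 0.0117 t 14.45
```

Request:
move_arm --deltas '[0,0,0,0,-0.03,0,1,0,0,0,0,-0.06,0,1,0,0,0,0,-0.09,0,1,0,0,0,0,-0.09,0,1]'

```text
time: 14.85
tool_pos: [0.5224, 0.0863, 0.1799]
ee_rot: [3.14, 0.028, 1.281]
wrist_force: [-0.0, -1.2, -0.3]
width: 0.012
finger_force: 30.0
```

```bash
python3 q.py
```

```text
cabx -0.65 tooly 1.43 z 15.49 mm | Fx -1.2 Fy 0.3 Fz -0.3 M [-0.   -0.06 -0.1 ] yaw 73.39 w 0.0120 t 14.85
```

Request:
move_arm --deltas '[0,0,0,0,0,-0.6,1,0,0,0,0,0.6,-0.6,1,0,0,0,0,1.45,-0.6,1,0,0,0,0,1.45,-0.6,1,0,0,0,0,1.45,-0.1,1,0,0,0,0,1.45,0.4,1,0,0,0,0,1.45,0.7,1,0,0,0,0,1.45,0.7,1]'

```text
time: 15.65
tool_pos: [0.5353, 0.082, 0.1715]
ee_rot: [-3.14, 0.029, 1.281]
wrist_force: [-0.4, 0.0, -3.4]
width: 0.0121
finger_force: 30.0
```

```bash
python3 q.py;python3 tilt.py
```

```text
cabx -1.10 tooly 15.06 z 7.09 mm | Fx -0.1 Fy -0.4 Fz -3.4 M [-0.15  0.03 -0.01] yaw 73.41 w 0.0121 t 15.65
top 7 slope [ 2.20000e-03 -4.39229e+01]
side 7 slope [ 4.20000e-03 -4.33917e+01]
```

Request:
move_arm --deltas '[0,0,0,0,-0.1,0,1,0,0,0,0,-0.2,0,1,0,0,0,0,-0.3,0,1,0,0,0,0,-0.35,0,1,0,0,0,0,-0.35,0,1]'

```text
time: 16.55
tool_pos: [0.5331, 0.0828, 0.1727]
ee_rot: [3.14, 0.028, 1.281]
wrist_force: [3.1, -0.6, -4.4]
width: 0.0118
finger_force: 30.2
```

```bash
python3 q.py
```

```text
cabx -0.97 tooly 12.71 z 8.34 mm | Fx 0.3 Fy 3.1 Fz -4.4 M [-0.36 -0.67 -0.47] yaw 73.37 w 0.0118 t 16.55
```

Request:
move_arm --deltas '[0,0,0,0,0.1,0,1,0,0,0,0,0.1,-0.6,1,0,0,0,0,0.1,-1.2,1,0,0,0,0.07,-0.5,-1.2,1,0,0,0,0.07,-1.06,-1.2,1,0,0,0,0.07,-1.06,-1.1,1,0,0,0,0.07,-1.06,-0.95,1,0,0,0,0.07,-1.06,-0.8,1]'

```text
time: 17.35
tool_pos: [0.5222, 0.0871, 0.1801]
ee_rot: [-3.141, 0.028, 1.282]
wrist_force: [-0.4, 0.1, -1.2]
width: 0.0119
finger_force: 30.0
```

```bash
python3 q.py
```

```text
cabx 0.07 tooly 1.07 z 15.73 mm | Fx -0.1 Fy -0.4 Fz -1.2 M [-0.04  0.1   0.03] yaw 73.43 w 0.0119 t 17.35
```

Request:
move_arm --deltas '[0,0,0,0,0,-0.4,1,0,0,0,-0.8,0,-0.4,1,0,0,0,-1.65,0,-0.4,1,0,0,0,-1.65,0,0.1,1,0,0,0,-1.65,0,0.7,1,0,0,0,-1.5,0,0.7,1,0,0,0,-1.3,0,0.7,1,0,0,0,-1.3,0,0.7,1]'

```text
time: 18.15
tool_pos: [0.5189, 0.0748, 0.1738]
ee_rot: [-3.142, 0.028, 1.282]
wrist_force: [0.1, -1.1, -2.7]
width: 0.0122
finger_force: 30.0
```

```bash
python3 q.py
```

```text
cabx -12.65 tooly 1.35 z 9.38 mm | Fx -1.1 Fy 0.5 Fz -2.7 M [-0.08  0.08  0.03] yaw 73.45 w 0.0122 t 18.15
```

Request:
move_arm --deltas '[0,0,0,0.05,0,0,1,0,0,0,0.1,0,0,1,0,0,0,0.15,0,0,1,0,0,0,0.2,0,0,1,0,0,0,0.2,0,0,1]'

```text
time: 18.65
tool_pos: [0.5194, 0.0763, 0.1738]
ee_rot: [3.142, 0.028, 1.281]
wrist_force: [0.3, 0.7, -4.7]
width: 0.0122
finger_force: 30.0
```

```bash
python3 q.py
```

```text
cabx -11.06 tooly 1.36 z 9.41 mm | Fx 0.7 Fy 0.1 Fz -4.7 M [-0.1   0.04  0.04] yaw 73.42 w 0.0122 t 18.65
```

Request:
move_arm --deltas '[0,0,0,0.05,0,0,1,0,0,0,0.1,0,0,1,0,0,0,0.15,0,0,1,0,0,0,0.2,0,0,1,0,0,0,0.2,0,0,1]'

```text
time: 19.15
tool_pos: [0.5199, 0.0778, 0.1738]
ee_rot: [3.142, 0.029, 1.281]
wrist_force: [-0.9, -1.4, -3.1]
width: 0.0122
finger_force: 30.0
```

```bash
python3 q.py
```

```text
cabx -9.45 tooly 1.41 z 9.40 mm | Fx -1.6 Fy -0.5 Fz -3.1 M [-0.27  0.14  0.02] yaw 73.40 w 0.0122 t 19.15
```

Request:
move_arm --deltas '[0,0,0,0.05,0,0,1,0,0,0,0.1,0,0,1,0,0,0,0.1,0,0,1,0,0,0,0.1,0,0,1]'

```text
time: 19.55
tool_pos: [0.52, 0.078, 0.1739]
ee_rot: [3.142, 0.03, 1.281]
wrist_force: [-2.8, -5.2, -1.2]
width: 0.0118
finger_force: 30.0
```

```bash
python3 q.py
```

```text
cabx -9.23 tooly 1.46 z 9.52 mm | Fx -5.8 Fy -1.2 Fz -1.2 M [-0.95  0.45  0.02] yaw 73.37 w 0.0118 t 19.55
```

Request:
move_arm --deltas '[0,0,0,-0.3,0,0,1,0,0,0,-0.3,0,-0.5,1,0,0,0,-0.3,0,-1,1,0,0,0,0.2,0.02,-1,1,0,0,0,0.7,0.02,-1,1,0,0,0,1.07,0.02,-1,1,0,0,0,1.07,0.02,-1,1]'

```text
time: 20.25
tool_pos: [0.5235, 0.0904, 0.1831]
ee_rot: [-3.141, 0.028, 1.282]
wrist_force: [-0.5, -0.2, -3.6]
width: 0.012
finger_force: 30.0
```

```bash
python3 q.py; python3 tilt.py
```

```text
cabx 3.60 tooly 1.37 z 18.65 mm | Fx -0.4 Fy -0.4 Fz -3.6 M [-0.08  0.1  -0.02] yaw 73.48 w 0.0120 t 20.25
top 6 slope [-7.90000e-03 -4.38852e+01]
side 7 slope [ 4.10000e-03 -4.24568e+01]
```

Request:
move_arm --deltas '[0,0,0,-0.1,0.03,0,1,0,0,0,-0.1,0.03,0.1,1,0,0,0,-0.1,0.03,0.2,1,0,0,0,-0.1,0.03,0.3,1,0,0,0,-0.1,0.03,0.4,1,0,0,0,-0.1,0.03,0.4,1]'

```text
time: 21.25
tool_pos: [0.5237, 0.0884, 0.1793]
ee_rot: [3.141, 0.028, 1.281]
wrist_force: [0.0, -0.3, -3.6]
width: 0.0114
finger_force: 30.0
```

```bash
python3 q.py
```

```text
cabx 1.76 tooly 2.05 z 14.93 mm | Fx -0.3 Fy 0.1 Fz -3.6 M [-0.03 -0.05 -0.01] yaw 73.40 w 0.0114 t 21.25
```

Request:
move_arm --deltas '[0,0,0,0,0,0.05,1,0,0,0,0,0,0.1,1,0,0,0,0,0,0.15,1,0,0,0,0,0,0.2,1,0,0,0,0,0,0.2,1]'

```text
time: 21.75
tool_pos: [0.5236, 0.0884, 0.1774]
ee_rot: [3.141, 0.028, 1.281]
wrist_force: [2.0, 0.6, -2.7]
width: 0.0115
finger_force: 30.0
```

```bash
python3 q.py
```

```text
cabx 1.74 tooly 2.01 z 13.02 mm | Fx 1.1 Fy 1.7 Fz -2.7 M [-0.   -0.19 -0.12] yaw 73.41 w 0.0115 t 21.75
```

The sockets are now on the pins, with only light side force. I'll follow that force and lower.

Request:
move_arm --deltas '[0,0,0,0.03,0.04,0,1,0,0,0,0.03,0.04,0.07,1,0,0,0,0.03,0.04,0.14,1,0,0,0,0.03,0.04,0.21,1,0,0,0,0.03,0.04,0.28,1,0,0,0,0.03,0.04,0.28,1]'

```text
time: 22.35
tool_pos: [0.5238, 0.0884, 0.1744]
ee_rot: [-3.141, 0.028, 1.281]
wrist_force: [-0.5, 0.0, -4.5]
width: 0.0115
finger_force: 30.0
```

```bash
python3 q.py
```

```text
cabx 1.84 tooly 2.21 z 10.02 mm | Fx -0.1 Fy -0.5 Fz -4.5 M [-0.12 -0.02 -0.06] yaw 73.41 w 0.0115 t 22.35
```

Request:
move_arm --deltas '[0,0,0,0.01,0,0.1,1,0,0,0,0.01,0,0.2,1,0,0,0,0.01,0,0.3,1,0,0,0,0.01,0,0.4,1,0,0,0,0.01,0,0.5,1,0,0,0,0.01,0,0.5,1]'

```text
time: 22.95
tool_pos: [0.5239, 0.0884, 0.1694]
ee_rot: [-3.141, 0.028, 1.281]
wrist_force: [1.1, -0.7, -3.8]
width: 0.0115
finger_force: 30.0
```

```bash
python3 q.py
```

```text
cabx 1.81 tooly 2.24 z 4.97 mm | Fx -0.3 Fy 1.2 Fz -3.8 M [-0.1  -0.02 -0.03] yaw 73.41 w 0.0115 t 22.95
```

Request:
move_arm --deltas '[0,0,0,0.01,0.01,0.1,1,0,0,0,0.01,0.01,0.2,1,0,0,0,0.01,0.01,0.3,1,0,0,0,0.01,0.01,0.4,1,0,0,0,0.01,0.01,0.5,1,0,0,0,0.01,0.01,0.5,1]'

```text
time: 23.55
tool_pos: [0.5239, 0.0883, 0.1644]
ee_rot: [-3.141, 0.028, 1.281]
wrist_force: [0.3, -0.2, -3.8]
width: 0.0121
finger_force: 30.0
```

```bash
python3 q.py
```

```text
cabx 1.78 tooly 2.33 z -0.02 mm | Fx -0.1 Fy 0.3 Fz -3.8 M [-0.08  0.07  0.01] yaw 73.41 w 0.0121 t 23.55
```

Request:
move_arm --deltas '[0,0,0,0,0,0.05,1,0,0,0,0,0,0.1,1,0,0,0,0,0,0.1,1]'

```text
time: 23.85
tool_pos: [0.5241, 0.0883, 0.1641]
ee_rot: [3.141, 0.028, 1.281]
wrist_force: [-0.3, -1.0, -0.5]
width: 0.0119
finger_force: 30.0
```

```bash
python3 q.py
```

```text
cabx 1.79 tooly 2.46 z -0.33 mm | Fx -1.1 Fy -0.0 Fz -0.5 M [-0.08  0.19  0.04] yaw 73.42 w 0.0119 t 23.85
```

Both sockets are home at shoulder level and the hinge carries the weight. I'll let go and rise straight up.

Request:
move_arm --deltas '[0,0,0,0,0,0,0.2,0,0,0,0,0,0,0.2,0,0,0,0,0,0,0.2,0,0,0,0,0,0,0.2,0,0,0,0,0,0,0.2,0,0,0,0,0,0,0.2]'

```text
time: 24.45
tool_pos: [0.524, 0.0883, 0.1636]
ee_rot: [3.142, 0.028, 1.281]
wrist_force: [0.7, -0.4, 0.2]
width: 0.0374
finger_force: 0.0
```

```bash
python3 q.py
```

```text
cabx 1.80 tooly 2.40 z -0.77 mm | Fx -0.2 Fy 0.8 Fz 0.2 M [-0.04  0.06  0.05] yaw 73.42 w 0.0374 t 24.45
```

Request:
move_arm --deltas '[0,0,0,0,0,-1.5,0.2,0,0,0,0,0,-4,0.2,0,0,0,0,0,-7,0.2,0,0,0,0,0,-9,0.2,0,0.028,0,0,0,-9,0.2,0,0.028,0,0,0,-9,0.2]'

```text
time: 25.05
tool_pos: [0.5249, 0.0903, 0.2542]
ee_rot: [3.14, -0.001, 1.28]
wrist_force: [0.0, 0.3, -0.6]
width: 0.0377
finger_force: 0.0
```

```bash
python3 q.py; python3 - <<'E'
from h import *
s=snap('top');s2=snap('side')
a=cv2.resize(s['image'][150:280,100:270],(523,400),interpolation=cv2.INTER_CUBIC)
b=cv2.resize(s2['image'][200:330,180:270],(277,400),interpolation=cv2.INTER_CUBIC)
cv2.imwrite('pics/r1.png',np.hstack([a,b])[:,:,::-1])
E
```

```text
cabx 3.89 tooly 2.65 z 89.85 mm | Fx 0.3 Fy -0.1 Fz -0.6 M [-0.05  0.1  -0.  ] yaw 73.37 w 0.0377 t 25.05
```

View pics/r1.png

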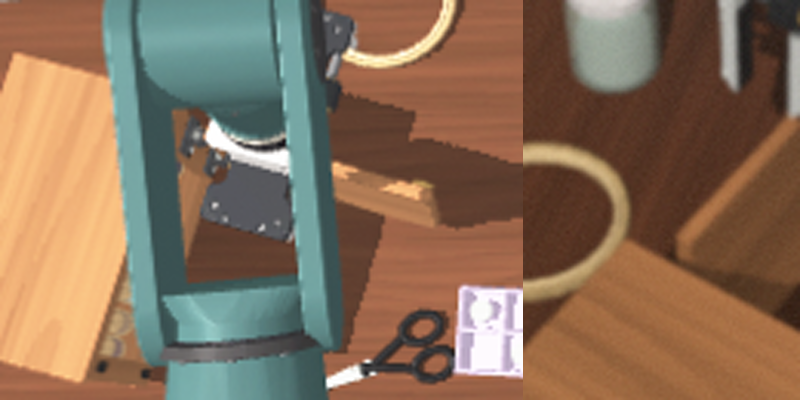

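The top view shows the door hanging open and steady at about 90°, spanning roughly (190,140) to (435,205) in the crop, with the fingers clear above it. Next I'll shut the fingers and go down on the outer side of the door.

Request:
move_arm --deltas '[0,0,0,-1.7,1.9,0,1,0,0,0,-3.46,3.83,0,1,0,0,0,-3.46,3.83,0,1,0,0,0,-3.46,3.83,0,1,0,0,0,-3.46,3.83,4,1,0,0,0,-3.46,3.83,8.9,1,0,0,0,-3.46,3.83,8.9,1,0,0,0,-3.46,3.83,8.9,1]'

```text
time: 25.95
tool_pos: [0.5504, 0.0474, 0.1639]
ee_rot: [-3.138, 0.0, 1.282]
wrist_force: [0.5, 0.8, 2.3]
width: 0.0003
finger_force: 0.0
```

```bash
python3 q.py
```

```text
cabx -29.91 tooly 39.36 z -0.51 mm | Fx 0.9 Fy 0.2 Fz 2.3 M [-0.08  0.03 -0.02] yaw 73.47 w 0.0003 t 25.95
```

Request:
move_arm --deltas '[0,0,0,0,-1,0,1,0,0,0,-0.05,-1.5,0,1,0,0,0,-0.1,-1.9,0,1,0,0,0,-0.1,-2.4,0,1,0,0,0,-0.1,-2.9,0,1,0,0,0,-0.1,-3.6,0,1,0,0,0,-0.1,-4.3,0,1,0,0,0,-0.1,-5,0,1]'

```text
time: 26.75
tool_pos: [0.5027, 0.0602, 0.1644]
ee_rot: [-3.141, -0.0, 1.281]
wrist_force: [0.8, 0.3, -0.1]
width: 0.0005
finger_force: 0.1
```

Request:
move_arm --deltas '[0,0,0,0,-0.6,0,1,0,0,0,0.1,-1.2,0,1,0,0,0,0.2,-1.8,0,1,0,0,0,0.4,-2.4,0,1,0,0,0,0.55,-3,0,1,0,0,0,0.75,-3.6,0,1,0,0,0,0.95,-4.2,0,1,0,0,0,1.2,-4.8,0,1]'

```text
time: 27.55
tool_pos: [0.4604, 0.0855, 0.1646]
ee_rot: [3.142, -0.0, 1.281]
wrist_force: [0.4, -0.6, -0.6]
width: 0.0007
finger_force: 0.1
```

```bash
python3 q.py;python3 - <<'E'
from h import *
s=snap('top')
a=cv2.resize(s['image'][150:300,80:280],(600,450),interpolation=cv2.INTER_CUBIC)
cv2.imwrite('pics/p1.png',a[:,:,::-1])
E
```

```text
cabx -19.04 tooly -57.82 z 0.18 mm | Fx -0.4 Fy 0.5 Fz -0.6 M [-0.04  0.02 -0.01] yaw 73.41 w 0.0007 t 27.55
```

View pics/p1.png

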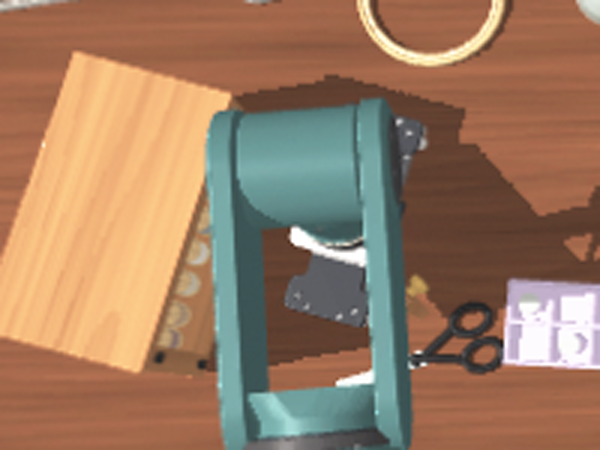

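Knob at crop (417,290), full image about (219,247): the door is following the fingers at roughly 60°. I'll continue, slowing down.

Request:
move_arm --deltas '[0,0,0,0.2,-0.4,0,1,0,0,0,0.4,-0.8,0,1,0,0,0,0.6,-1.2,0,1,0,0,0,0.85,-1.6,0,1,0,0,0,1.07,-2,0,1,0,0,0,1.3,-2.4,0,1,0,0,0,1.55,-2.8,0,1,0,0,0,1.77,-3.14,0,1]'

```text
time: 28.4
tool_pos: [0.4354, 0.1114, 0.1646]
ee_rot: [3.142, -0.0, 1.281]
wrist_force: [-0.5, -1.0, -1.1]
width: 0.0007
finger_force: 0.1
```

Request:
move_arm --deltas '[0,0,0,0.36,-0.4,0,1,0,0,0,0.72,-0.8,0,1,0,0,0,1.08,-1.17,0,1,0,0,0,1.45,-1.53,0,1,0,0,0,1.8,-1.87,0,1,0,0,0,2.17,-2.2,0,1,0,0,0,2.55,-2.55,0,1,0,0,0,2.9,-2.87,0,1]'

```text
time: 29.2
tool_pos: [0.4163, 0.1475, 0.1646]
ee_rot: [-3.142, -0.0, 1.281]
wrist_force: [-0.3, -0.2, -0.3]
width: 0.0006
finger_force: 0.1
```

```bash
python3 q.py; cat > ang.py <<'E'
from h import *
a=np.radians(73.46);Rm=np.array([[np.cos(a),-np.sin(a)],[np.sin(a),np.cos(a)]]);pin=np.array([.5576,.2007])
for n in('top','side'):
    q=(cloud(snap(n))-[*pin,0]); q[...,:2]=q[...,:2]@Rm; q*=1000   # cabinet axes about the pin
    z=q[...,2]
    r=np.hypot(q[...,0],q[...,1]);m=(z>190)&(z<213)&(r>20)&(r<225)&(q[...,0]<12)&(q[...,1]>-30)
    A=np.degrees(np.arctan2(-q[...,0],q[...,1]))[m]; rr=r[m]
    print(n,m.sum(),'opening deg by radius',[(k,np.median(A[(rr>k)&(rr<k+30)]).round(1),((rr>k)&(rr<k+30)).sum()) for k in range(20,220,30) if ((rr>k)&(rr<k+30)).sum()>3],'zmed',np.median(z[m]).round(1) if m.any() else 0)
E
python3 ang.py
```

```text
cabx 27.82 tooly -117.70 z 0.16 mm | Fx -0.3 Fy -0.2 Fz -0.3 M [-0.08 -0.01  0.05] yaw 73.42 w 0.0006 t 29.2
top 53 opening deg by radius [(20, np.float64(26.2), np.int64(51))] zmed 206.1
side 1090 opening deg by radius [(20, np.float64(23.9), np.int64(153)), (50, np.float64(25.8), np.int64(154)), (80, np.float64(26.7), np.int64(156)), (110, np.float64(27.4), np.int64(165)), (140, np.float64(29.4), np.int64(228)), (170, np.float64(27.8), np.int64(142)), (200, np.float64(27.8), np.int64(92))] zmed 203.3
```

Request:
move_arm --deltas '[0,0,0,0.3,-0.2,0,1,0,0,0,0.6,-0.4,0,1,0,0,0,0.9,-0.58,0,1,0,0,0,1.2,-0.77,0,1,0,0,0,1.5,-0.95,0,1,0,0,0,1.8,-1.13,0,1,0,0,0,2.1,-1.3,0,1,0,0,0,2.36,-1.46,0,1]'

```text
time: 30.1
tool_pos: [0.4092, 0.1742, 0.1646]
ee_rot: [3.142, -0.0, 1.281]
wrist_force: [-0.2, -0.1, -0.8]
width: 0.0004
finger_force: 0.1
```

Request:
move_arm --deltas '[0,0,0,0.25,-0.1,0,1,0,0,0,0.5,-0.2,0,1,0,0,0,0.75,-0.3,0,1,0,0,0,1,-0.4,0,1,0,0,0,1.25,-0.48,0,1,0,0,0,1.5,-0.57,0,1,0,0,0,1.75,-0.67,0,1,0,0,0,2,-0.77,0,1]'

```text
time: 30.9
tool_pos: [0.4076, 0.1954, 0.1646]
ee_rot: [-3.142, -0.0, 1.281]
wrist_force: [-0.2, -1.3, -0.3]
width: 0.0004
finger_force: 0.1
```

Request:
move_arm --deltas '[0,0,0,0.2,-0.07,0,1,0,0,0,0.4,-0.13,0,1,0,0,0,0.6,-0.2,0,1,0,0,0,0.8,-0.26,0,1,0,0,0,1,-0.3,0,1,0,0,0,1.2,-0.36,0,1,0,0,0,1.35,-0.4,0,1,0,0,0,1.5,-0.43,0,1]'

```text
time: 31.7
tool_pos: [0.4077, 0.211, 0.1646]
ee_rot: [3.142, -0.0, 1.281]
wrist_force: [0.9, -1.0, -0.1]
width: 0.0005
finger_force: 0.1
```

```bash
python3 q.py; python3 ang.py
```

```text
cabx 86.26 tooly -143.98 z 0.17 mm | Fx -0.7 Fy 1.1 Fz -0.1 M [-0.07  0.07  0.01] yaw 73.42 w 0.0005 t 31.7
top 134 opening deg by radius [(20, np.float64(8.8), np.int64(76)), (80, np.float64(8.3), np.int64(51)), (110, np.float64(10.0), np.int64(4))] zmed 205.3
side 944 opening deg by radius [(20, np.float64(7.8), np.int64(78)), (50, np.float64(5.7), np.int64(98)), (80, np.float64(4.8), np.int64(129)), (110, np.float64(4.7), np.int64(155)), (140, np.float64(6.3), np.int64(221)), (170, np.float64(5.1), np.int64(157)), (200, np.float64(5.3), np.int64(106))] zmed 203.5
```

Request:
move_arm --deltas '[0,0,0,0.15,-0.03,0,1,0,0,0,0.3,-0.06,0,1,0,0,0,0.45,-0.1,0,1,0,0,0,0.6,-0.13,0,1,0,0,0,0.75,-0.16,0,1,0,0,0,0.9,-0.18,0,1,0,0,0,1.05,-0.2,0,1,0,0,0,1.2,-0.22,0,1]'

```text
time: 32.6
tool_pos: [0.4091, 0.2231, 0.1646]
ee_rot: [-3.142, -0.0, 1.281]
wrist_force: [-0.2, 0.4, -0.0]
width: 0.0005
finger_force: 0.1
```

Request:
move_arm --deltas '[0,0,0,0.08,-0.02,0,1,0,0,0,0.16,-0.04,0,1,0,0,0,0.24,-0.05,0,1,0,0,0,0.32,-0.06,0,1,0,0,0,0.4,-0.07,0,1,0,0,0,0.48,-0.07,0,1,0,0,0,0.56,-0.07,0,1,0,0,0,0.62,-0.07,0,1]'

```text
time: 33.4
tool_pos: [0.4099, 0.2287, 0.1645]
ee_rot: [-3.141, 0.001, 1.281]
wrist_force: [-1.0, -1.9, 1.8]
width: 0.0005
finger_force: 1.2
```

```bash
python3 q.py; python3 ang.py
```

```text
cabx 103.88 tooly -146.91 z 0.14 mm | Fx -2.1 Fy -0.4 Fz 1.8 M [-0.5   0.29  0.01] yaw 73.41 w 0.0005 t 33.4
top 138 opening deg by radius [(20, np.float64(2.7), np.int64(81)), (50, np.float64(1.3), np.int64(8)), (80, np.float64(-0.7), np.int64(40)), (110, np.float64(0.6), np.int64(9))] zmed 206.4
side 387 opening deg by radius [(20, np.float64(4.6), np.int64(53)), (50, np.float64(2.6), np.int64(51)), (80, np.float64(1.6), np.int64(49)), (110, np.float64(1.7), np.int64(49)), (140, np.float64(2.6), np.int64(113)), (170, np.float64(1.0), np.int64(45)), (200, np.float64(0.8), np.int64(27))] zmed 204.9
```

Request:
move_arm --deltas '[0,0,0,0.05,0,0,1,0,0,0,0.1,0,0,1,0,0,0,0.1,0,0,1,0,0,0,0.1,0,0,1]'

```text
time: 33.9
tool_pos: [0.41, 0.2288, 0.1645]
ee_rot: [-3.141, 0.003, 1.281]
wrist_force: [-2.2, -4.7, 1.9]
width: 0.0002
finger_force: 2.8
```

```bash
python3 q.py
```

```text
cabx 103.97 tooly -146.89 z 0.14 mm | Fx -5.1 Fy -0.8 Fz 1.9 M [-1.07  0.51  0.05] yaw 73.38 w 0.0002 t 33.9
```

The door has met the firm stop at 104 mm with 5 N, so it is on the bumpers. I'll back off gently, then go clear.

Request:
move_arm --deltas '[0,0,0,-0.05,0,0,1,0,0,0,-0.1,0,0,1,0,0,0,-0.15,0,0,1,0,0,0,-0.25,0,0,1,0,0,0,-0.5,0,0,1,0,0,0,-1,0,0,1,0,0,0,-2,0,0,1,0,0,0,-3,0,0,1]'

```text
time: 34.7
tool_pos: [0.4016, 0.2007, 0.1646]
ee_rot: [3.142, -0.0, 1.282]
wrist_force: [0.2, 0.0, -0.1]
width: 0.0006
finger_force: 0.0
```

Request:
move_arm --deltas '[0,0,0,-3,0,-1,1,0,0,0,-6,0,-4,1,0,0,0,-10,0,-8,1,0,0,0,-14,0,-10,1,0,0,0,-18,0,-10,1,0,0,0,-20,0,-10,1,0,0,0,-20,0,-10,1,0,0,0,-20,0,-10,1]'

```text
time: 35.5
tool_pos: [0.3446, 0.0095, 0.2645]
ee_rot: [3.141, -0.001, 1.28]
wrist_force: [-0.0, 1.0, 0.2]
width: 0.0007
finger_force: 0.0
```

```bash
python3 q.py; python3 ang.py; python3 - <<'E'
from h import *
# shut-door check: outer-face plane of points seen by the top camera, cabinet axes about the pin
a=np.radians(73.46);Rm=np.array([[np.cos(a),-np.sin(a)],[np.sin(a),np.cos(a)]])
s=load('top');q=cloud(s)-[.5576,.2007,0];q[...,:2]=q[...,:2]@Rm;q*=1000
m=(q[...,2]>60)&(q[...,2]<190)&(q[...,1]>20)&(q[...,1]<215)&(abs(q[...,0])<30)
p=np.polyfit(q[m][:,1],q[m][:,0],1);print(m.sum(),'face x(y)',p)
t=(q[...,2]>195)&(q[...,2]<213)&(q[...,1]>10)&(q[...,1]<220)&(abs(q[...,0])<8)
p=np.polyfit(q[t][:,1],q[t][:,2],1);print(t.sum(),'top edge z(y)',p,q[t][:,1].min(),q[t][:,1].max())
y=s['image'][150:300,60:280];
E
```

```text
cabx -124.84 tooly -147.15 z 100.15 mm | Fx 1.0 Fy -0.3 Fz 0.2 M [-0.04  0.09 -0.  ] yaw 73.32 w 0.0007 t 35.5
top 552 opening deg by radius [(20, np.float64(3.0), np.int64(77)), (50, np.float64(1.6), np.int64(85)), (80, np.float64(1.8), np.int64(76)), (110, np.float64(1.5), np.int64(81)), (140, np.float64(1.2), np.int64(81)), (170, np.float64(1.0), np.int64(86)), (200, np.float64(0.6), np.int64(66))] zmed 204.6
side 374 opening deg by radius [(20, np.float64(4.7), np.int64(56)), (50, np.float64(2.9), np.int64(55)), (80, np.float64(2.0), np.int64(55)), (110, np.float64(1.7), np.int64(58)), (140, np.float64(1.5), np.int64(56)), (170, np.float64(1.3), np.int64(58)), (200, np.float64(1.3), np.int64(36))] zmed 204.6
887 face x(y) [-0.01953883 -6.18102457]
381 top edge z(y) [-9.95293692e-03  2.06112961e+02] 17.62391885816987 219.90456874375178
```

```bash
python3 - <<'E'
from h import *
for k in range(4):
  for n in('top','side'):
    P=sum(cloud(snap(n)) for _ in range(4))/4
    a=np.radians(73.46);Rm=np.array([[np.cos(a),-np.sin(a)],[np.sin(a),np.cos(a)]])
    q=P-[.5576,.2007,0];q[...,:2]=q[...,:2]@Rm;q*=1000
    t=(q[...,2]>199)&(q[...,2]<212)&(q[...,1]>30)&(q[...,1]<205)&(abs(q[...,0])<10)
    b=np.array([(y+5,np.median(q[t&(q[...,1]>y)&(q[...,1]<y+10)][:,0])) for y in range(30,205,10)])
    c=[(y+5,q[(abs(q[...,2]-224)<4)&(q[...,0]>0)&(q[...,0]<60)&(q[...,1]>y)&(q[...,1]<y+10)][:,0].min()) for y in range(30,205,10)]
    p=np.polyfit(*b.T,1);print(n,'door',p.round(4),'cab edge',np.polyfit(*np.array(c).T,1).round(4))
E
```

```text
top door [-0.011  -1.6796] cab edge [-5.00000e-03  1.09426e+01]
side door [-0.0081 -2.5056] cab edge [1.00000e-03 1.08959e+01]
top door [-0.0081 -1.8278] cab edge [-5.80000e-03  1.08707e+01]
side door [-0.0099 -2.4353] cab edge [-1.50000e-03  1.12126e+01]
top door [-0.0104 -1.5588] cab edge [-5.70000e-03  1.08744e+01]
side door [-0.0077 -2.745 ] cab edge [-1.30000e-03  1.13354e+01]
top door [-0.0053 -2.1614] cab edge [-5.20000e-03  1.08594e+01]
side door [-0.008  -2.7581] cab edge [-1.10000e-03  1.11462e+01]
```

```bash
python3 -c "
from bench import robot
print(robot.close_job())"
```

```text
the job is handed in; nothing more can be done
None
```

I hung the door with both sockets fully home on the pins, let go, swung it gently shut against the bumpers (about 0.3° off parallel to the face by camera), and handed the job in at about 37 s with the arm clear and nothing else deliberately moved.

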